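Spin-check a paddle rotor between bench centres and park its key upwards

TASK

The paddle rotor between the bench centres is to be looked at under the microscope. Give one of its blades a brisk push so that the rotor runs on freely by itself for a moment, to check that nothing rubs; then turn it, by pushing on its blades, until the key on its drum faces straight up, and leave it at rest like that. Leave the other things on the bench where they are.

Things in the scene. Friction and masses are not known exactly. Their poses are not given: they have to be found in the camera images.
- rotor: Bare metal rotor, 0.3-0.5 kg, balanced, turns endlessly on a level axis between centres. Origin: on the axis, mid-paddle. Own y = axis of rotation; own z points from the axis towards the key (z up = key up). Light friction: pushed and let go at 3 rad/s it runs on for about half a second (slow pushes hardly run on), then stays where it stops
- paddle (a point): Middle of the rotor's paddle, on the axis (same point and axes as rotor). Four flat aluminium blades at right angles (along own +z, -z, +x, -x: one is in line with the key), each 6 mm thick, 26 mm wide along the axis, round-edged, reaching 60 mm from the axis, on a hub 32 mm in diameter
- key (a point): The mark: middle of the outer face of the key, 31 mm from the axis and 62 mm along own -y from the paddle's middle; turns with the rotor, axes as rotor. Key: the one dark steel bar, 50 mm long along the axis, 14 mm wide, 6 mm proud of the plain aluminium drum (50 mm diameter, 56 mm long) beside the paddle
- fixture: Bench centres, fixed: dark steel base 110 x 260 x 14 mm, two grey uprights (50 x 30 mm, tops 106 mm above the underside) at own y = -105 and +105 mm. Origin: middle of the underside. Own y runs along the centres, which lie 90 mm above the underside; own x across. Paddle at own y = +38 mm. Turning positively about own y takes the rotor's top to own +x
- enclosure: bystander, loose: dark metal box 60 x 110 x 35 mm with a brass connector; origin centre of underside; leave alone
- dish: bystander, loose: shallow glass dish 90 mm across, 16 mm high; origin centre of underside; leave alone
- blower: bystander, loose: rubber dust blower, bulb 68 mm across, standing nozzle up, 100 mm high; origin centre of underside; leave alone
- tweezers: bystander, loose: dark steel tweezers 147 mm long, 6 mm high, lying; origin in the underside; leave alone

How it is judged:
By the outcome, as a careful person would: the job done as asked, in the order asked, and still so for the second after the job is handed in, with the robot touching nothing.
It also fails if it takes over 58 s, if anything falls off the work surface, if the arm or the gripper's body presses on something with over 40 N, if the wrist force passes 120 N, or if a joint passes its speed limit or range.

ROBOT

A 7-joint arm with a two-finger parallel gripper is mounted at the origin on the work surface. World frame = base frame: x ahead of the robot, y to its left, z up, the work surface at z = 0. Lengths are in m, angles in rad, forces in N, time in s.
With the tool pointing down it reaches from about 0.425 to 0.975 m from the base axis. Payload 16.7 kg.
Tool frame: the origin (TCP) lies between the finger pads; the fingertips stand 25 mm ahead of it and the grasp point (between the pads) lies 6 mm ahead of it; z points along the fingers, y is the line along which they close (so a half turn about z gives the same grasp; the last joint's range is limited). The gripper opens to 85 mm and grips with 20 to 120 N. Pads are 22 mm wide; open, the fingers measure 114 mm over their backs; the gripper's body (76 mm by 85 mm) begins 54 mm behind the grasp point. The pads swing forward as they close: fully open they stand 13 mm farther back than shut.
Start: joints at [-0.149, 0.426, 0.074, 1.606, -0.034, 1.111, -0.067], TCP at [0.675, -0, 0.256] pointing down, gripper open.
Joint ranges: [-2.85, 2.85], [-0.5, 2.14], [-1.23, 1.37], [0.21, 2.46], [-1.02, 4.16], [0.16, 2.05], [-2.73, 2.73]. Speed limits (rad/s): [1.89, 1.89, 2.39, 2.39, 3.01, 3.01, 3.01].

INTERFACE

Orientations are given as a unit quaternion [x, y, z, w].
In Python, from cell import manip gives the robot as it stands. The module is installed in compiled form; this text tells all that it offers.
- The arm moves only by the shell command python3 -m crank 'ROWS'. ROWS is JSON, a list of rows, each an object with "delta_pos": the shift along the tool's x, y, z in m, a list of three; "delta_rot": the turn, a rotation vector about the tool's x, y, z in rad, a list of three; "fingers": the opening, from -1 (shut) to 1 (fully open). In form: [{"delta_pos": [tx, ty, tz], "delta_rot": [wx, wy, wz], "fingers": fingers}, ...]. A call has 1 to 10 rows; each row shifts and turns the commanded pose from where the row before left it, along the tool's axes as they then stand; what a row does not reach is not made up. A row lasts 1/8 s, in which the tool goes at most 62.5 mm and 10.7 degrees, less where a joint would pass 70% of its speed; a pose out of reach is approached as far as the arm can. A call with a gripper value outside its range is refused whole. The fingers move at their own pace and stop on an object; the grip force is fixed at half the most. Time passes only in rows, so rows that do not move let the fingers close. It gives the time, the measured TCP pose, the force, the opening and the grip force at its end, in the units of the state.
- manip.get_state(): the state, without advancing time (a new reading comes with each control period).
- manip.capture(name): name is "scene" or "side" or "wrist"; returns the picture (384x512x3 uint8, red, green, blue); there is no depth.
- manip.camera_params(name): a dict with "K" (3x3 intrinsics, pixels), "k1" (the pictures are not rectified: a ray, as slopes to the right and down, at radius r is drawn at 1 + k1 r^2 times it, then the intrinsics apply), "rvec" (rotation vector, rad) and "tvec" (3), from world to camera coordinates, as OpenCV has them. Camera axes: x right, y down, z forward; pixel columns grow to the right and rows downward; lengths in m; the calibration is good to about 2 mm. A picture is of the moment at which its call begins: read the wrist's pose just before it. camera_params takes no time and is no camera call; for the wrist camera it gives the pose at the moment of the call.
- manip.sign_off(): hands the job in; it is judged then, once.
The state is a dict: "time_s": time; "q": joint angles; "joint_velocities": joint speeds; "effort": joint torques, N m; "position": TCP position; "eef_rot": TCP orientation; "wrist_force": force on the tool from outside, world axes, zero at the start; "moment": the same for the moment, N m; "grip_width": finger opening in m; "finger_force": force on a finger pad.
Only numpy, scipy, OpenCV 4.12 (cv2) and the standard library are available. Lean on these libraries where they do the work, as an engineer would, in place of code of your own. Each camera call takes 0.05 s, during which the arm holds its last target. There are 200 camera calls.

## Working session

There is one attempt and no reset: what is moved stays moved. The work goes in short steps, Python scripts to look and compute and a shell command to move; the robot and the scene stay as the last step left them, time stands still between calls to the robot, and variables do not carry over. Pictures are saved under pics/ and viewed, at most 10 in all, crops included, and the job is handed in when it is done.

```bash
mkdir -p pics; cat > h.py <<'E'
import numpy as np, cv2
from cell import manip
from scipy.spatial.transform import Rotation as R
def par(n):
    p=manip.camera_params(n); return np.array(p["K"]),p["k1"],np.array(p["rvec"],float),np.array(p["tvec"],float)
def proj(n,P):
    K,k1,r,t=par(n); return cv2.projectPoints(np.array(P,float).reshape(-1,1,3),r,t,K,np.array([k1,0,0,0.]))[0].reshape(-1,2)
def ray(n,uv):
    K,k1,r,t=par(n); u=cv2.undistortPoints(np.array(uv,float).reshape(-1,1,2),K,np.array([k1,0,0,0.])).reshape(-1,2)
    Rm=cv2.Rodrigues(r)[0]; return -Rm.T@t.ravel(), np.c_[u,np.ones(len(u))]@Rm
def onz(n,uv,z):
    c,d=ray(n,uv); return c+d*((z-c[2])/d[:,2])[:,None]
def snap(n,f):
    im=manip.capture(n)[:,:,::-1].copy(); cv2.imwrite(f,im); return im
E
python3 - <<'E'
from h import *
a=snap("scene","pics/a.png");b=snap("side","pics/b.png")
for n in("scene","side"): print(n,ray(n,[[256,192]]))
print(manip.get_state())
E
```

```text
scene (array([1.21327372, 0.86548025, 0.81566589]), array([[-0.48848369, -0.66244383, -0.56796984]]))
side (array([ 0.05817933, -0.9616271 ,  0.85587218]), array([[ 0.36644733,  0.73000247, -0.57705644]]))
{'time_s': 0.1, 'q': array([-0.14949015,  0.42664649,  0.0738278 ,  1.60651802, -0.03410988,
        1.11084704, -0.06711853]), 'joint_velocities': array([ 0.00029307, -0.00138463, -0.00030456, -0.00200395,  0.00069612,
        0.00167328, -0.00103519]), 'effort': array([ 8.33200116e-03, -9.51551986e+01,  3.77174735e+00, -4.64406645e+01,
        1.97906635e-02,  6.50777074e-03,  1.41262312e-04]), 'position': array([ 6.74658249e-01, -1.17470453e-05,  2.55706214e-01]), 'eef_rot': array([ 7.07121047e-01,  7.07092277e-01, -4.31052819e-04, -3.88599478e-04]), 'wrist_force': array([ 0.36686791,  0.17879479, -0.00351697]), 'moment': array([ 0.01617875,  0.01680319, -0.01789776]), 'finger_force': 0.0, 'grip_width': 0.08546369399307777}
```

View pics/a.png

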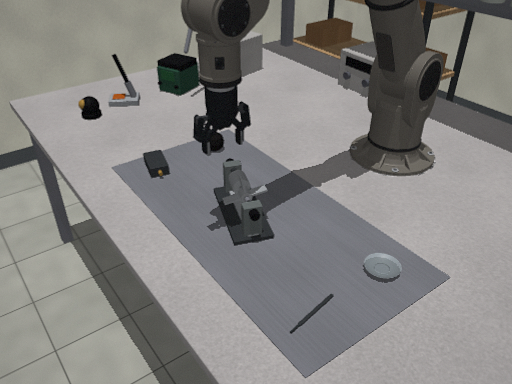

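View pics/b.png

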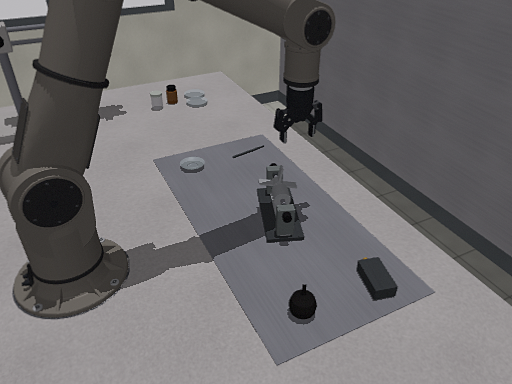

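The scene view shows the fixture at about (242,205), with the dish, tweezers, enclosure and blower well away from it. In the side view it is at about (280,205). I'll enlarge both.

```bash
python3 - <<'E'
from h import *
a=cv2.imread("pics/a.png")[145:250,195:290];b=cv2.imread("pics/b.png")[150:250,240:320]
o=np.zeros((460,800,3),np.uint8)
A=cv2.resize(a,None,fx=4.3,fy=4.3,interpolation=3);B=cv2.resize(b,None,fx=4.5,fy=4.5,interpolation=3)
o[:A.shape[0],:A.shape[1]]=A;o[:B.shape[0],420:420+B.shape[1]]=B
cv2.imwrite("pics/c.png",o)
E
```

```text
(no output)
```

View pics/c.png

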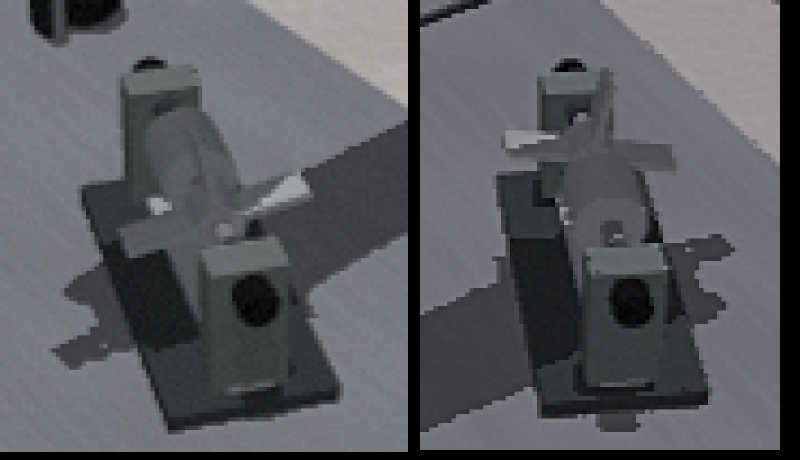

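The crop shows the paddle at the near (+y) end in the scene view, with the base corners clear in both views. I'll fit the fixture pose from those corners.

```bash
python3 - <<'E'
from h import *
from scipy.optimize import least_squares
s=lambda x,y:[195+x/4.3,145+y/4.3]
d=lambda x,y:[240+(x-420)/4.5,150+y/4.5]
# obs: camera, pixel, fixture-frame point
h=[.055,.13]
S=[s(82,188),s(170,412),s(338,383),s(168,430)]; SP=[[.055,-.13,.014],[.055,.13,.014],[-.055,.13,.014],[.055,.13,0]]
D=[d(497,173),d(541,405),d(707,393)]; DP=[[-.055,.13,.014],[-.055,-.13,.014],[.055,-.13,.014]]
# upright tops: near upright top corners
S+=[s(203,280),s(290,270)];SP+=[[.025,.12,.106],[-.025,.12,.106]]
D+=[d(583,275),d(669,270)];DP+=[[-.025,-.12,.106],[.025,-.12,.106]]
def W(p,Q):
    c,n=np.cos(p[2]),np.sin(p[2]); Q=np.array(Q); return np.c_[p[0]+c*Q[:,0]-n*Q[:,1],p[1]+n*Q[:,0]+c*Q[:,1],Q[:,2]]
f=lambda p:np.r_[(proj("scene",W(p,SP))-S).ravel(),(proj("side",W(p,DP))-D).ravel()]
r=least_squares(f,[.65,0.1,0],x_scale=[.1,.1,.1],diff_step=1e-4)
print(r.x,np.round(r.fun,1)); np.save("fx.npy",r.x)
print("paddle",W(r.x,[[0,.038,.09]]),"key drum",W(r.x,[[0,-.024,.09]]))
p=manip.camera_params("wrist");print(p["K"]);print(ray("wrist",[[256,192]]))
print("paddle in wrist",proj("wrist",W(r.x,[[0,.038,.09],[0,-.024,.09]])))
E
```

```text
[ 0.60913099 -0.02153216 -0.3616517 ] [-0.5 -0.7 -1.1  1.5  0.5  1.  -0.5  1.5  1.1 -0.4 -0.  -1.2 -0.4  0.2
 -0.7  0.1  0.2  0.2  0.7  0.9 -0.6  0.8]
paddle [[0.62257614 0.01400976 0.09      ]] key drum [[ 0.60063932 -0.04397969  0.09      ]]
[[339.51889092   0.         254.86551439]
 [  0.         339.51889092 186.21638127]
 [  0.           0.           1.        ]]
(array([0.6744178 , 0.06767368, 0.37318307]), array([[ 0.00219115, -0.27872638, -0.96052494]]))
paddle in wrist [[194.23880618 159.76233982]
 [173.0764786  223.51586369]]
```

```bash
python3 - <<'E'
from h import *
a=snap("wrist","pics/d0.png")
cv2.imwrite("pics/d.png",cv2.resize(a[60:330,60:340],None,fx=2.2,fy=2.2,interpolation=3))
np.savez("wp.npz",*[np.array(v,float) for v in par("wrist")])
E
```

```text
(no output)
```

View pics/d.png

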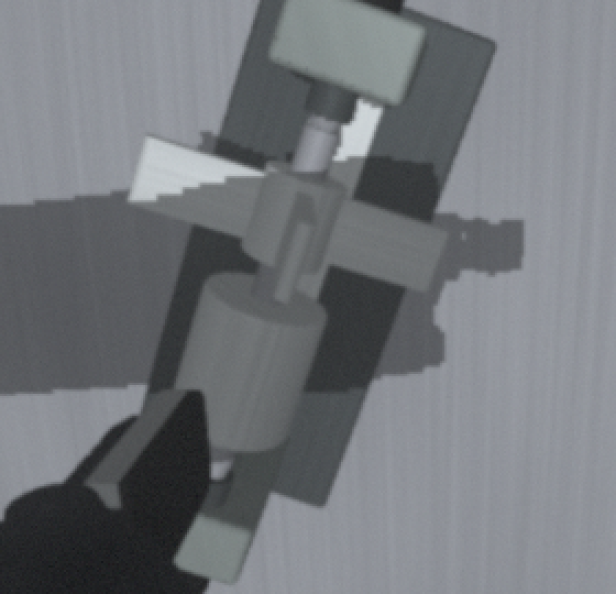

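The wrist view shows the paddle with one blade nearly up and two nearly level, with tips near (140,170) and (437,262) in the crop. The key isn't on top. I'll overlay the model to settle the angle and where the key is.

```bash
cat >> h.py <<'E'
fx=np.load("fx.npy")
def FW(Q):
    c,n=np.cos(fx[2]),np.sin(fx[2]); Q=np.array(Q,float).reshape(-1,3); return np.c_[fx[0]+c*Q[:,0]-n*Q[:,1],fx[1]+n*Q[:,0]+c*Q[:,1],Q[:,2]]
def rot(phi,Q):
    Q=np.array(Q,float).reshape(-1,3); return FW(R.from_euler('y',phi).apply(Q)+[0,.038,.09])
def box(x,y,z):
    import itertools
    P=np.array(list(itertools.product(x,y,z)));E=[(i,j) for i in range(8) for j in range(i) if sum(P[i]!=P[j])==1]; return P,E
BL=[box((-.003,.003),(-.013,.013),(.016,.06))]
KEY=box((-.007,.007),(-.087,-.037),(.025,.031))
def draw(o,n,phi,u0,v0,f,bl=True,key=True,prj=None):
    pr=prj or (lambda P:proj(n,P))
    for k in range(4):
        if bl:
            P,E=BL[0];U=(pr(rot(phi+k*np.pi/2,P))-[u0,v0])*f
            for i,j in E: cv2.line(o,tuple(map(int,U[i])),tuple(map(int,U[j])),(0,255,0),1)
        if key is True or key==k:
            P,E=KEY;U=(pr(rot(phi+k*np.pi/2,P))-[u0,v0])*f
            for i,j in E: cv2.line(o,tuple(map(int,U[i])),tuple(map(int,U[j])),[(0,0,255),(255,0,0),(0,255,255),(255,0,255)][k],1)
E
python3 - <<'E'
from h import *
from scipy.optimize import least_squares
z=np.load("wp.npz");K,k1,r,t=[z[k] for k in z.files]
pw=lambda P:cv2.projectPoints(P.reshape(-1,1,3),r,t,K,np.array([float(k1),0,0,0]))[0].reshape(-1,2)
c=lambda x,y:[60+x/2.2,60+y/2.2]
O=np.array([c(148,135),c(130,202),c(447,232),c(427,292)])
Q=[[-.06,.013,.003],[-.06,-.013,.003],[.06,.013,.003],[.06,-.013,.003]]
def g(p): return (pw(rot(p[0],Q)+[p[1],p[2],0])-O).ravel()
s=least_squares(g,[0,0,0],x_scale=[.1,.01,.01],diff_step=1e-4);print(s.x,np.round(s.fun,1))
phi=s.x[0]; out=np.zeros((600,800,3),np.uint8)
W=cv2.imread("pics/d0.png")[100:250,110:280];W=cv2.resize(W,None,fx=2.3,fy=2.3,interpolation=3);draw(W,"",phi,110,100,2.3,key=False,prj=pw)
A=cv2.resize(cv2.imread("pics/a.png")[165:215,205:275],None,fx=5.5,fy=5.5,interpolation=3);draw(A,"scene",phi,205,165,5.5)
B=cv2.resize(cv2.imread("pics/b.png")[160:215,255:310],None,fx=6,fy=6,interpolation=3);B0=B.copy();draw(B,"side",phi,255,160,6)
A=A[:270,:395];out[:W.shape[0],:W.shape[1]]=W;out[:A.shape[0],400:400+A.shape[1]]=A
out[270:600,400:400+B.shape[1]]=B; B0=B0[80:330];out[350:350+B0.shape[0],:B0.shape[1]]=B0
cv2.imwrite("pics/e.png",out)
E
```

```text
[2.16519289e-01 3.53941374e-05 1.39913606e-03] [-0.5  0.1 -0.7  0.1  1.3  0.4 -0.  -0.4]
```

View pics/e.png

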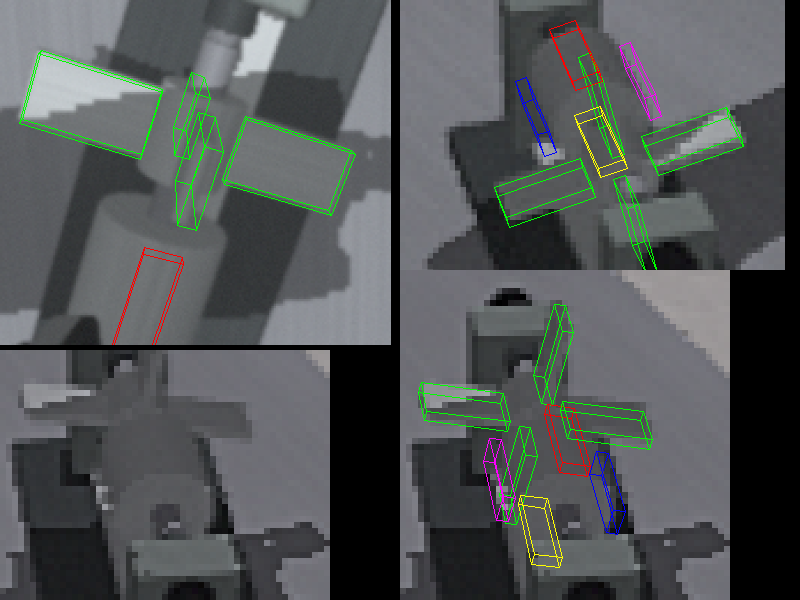

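The model fits with the blades 0.21 rad past the axes. The top blade leans to fixture +x and the key is probably below. I'll bring the closed fingers to the −x side of the top blade.

```bash
python3 -m crank '[{"delta_pos":[0,0,0],"delta_rot":[0,0,0.181],"fingers":-1},{"delta_pos":[0,0,0],"delta_rot":[0,0,0.181],"fingers":-1},{"delta_pos":[-0.004,-0.042,0],"delta_rot":[0,0,0],"fingers":-1},{"delta_pos":[0,-0.042,0],"delta_rot":[0,0,0],"fingers":-1},{"delta_pos":[0,-0.04,0],"delta_rot":[0,0,0],"fingers":-1},{"delta_pos":[0,0,0.03],"delta_rot":[0,0,0],"fingers":-1},{"delta_pos":[0,0,0.03],"delta_rot":[0,0,0],"fingers":-1},{"delta_pos":[0,0,0.03],"delta_rot":[0,0,0],"fingers":-1},{"delta_pos":[0,0,0],"delta_rot":[0,0,0],"fingers":-1},{"delta_pos":[0,0,0],"delta_rot":[0,0,0],"fingers":-1}]'
cat >> h.py <<'E'
def rel():
    s=manip.get_state();c,n=np.cos(fx[2]),np.sin(fx[2]);P=FW([[0,.038,.09]])[0]+[0,.0014,0];d=s["position"]-P
    print("t",round(s["time_s"],2),"tip rel paddle fx x,y,z mm",np.round(1e3*np.array([c*d[0]+n*d[1],-n*d[0]+c*d[1],d[2]-.025]),1),"F",np.round(s["wrist_force"],1),"w",round(s["grip_width"],4),R.from_quat(s["eef_rot"]).as_matrix()[:2,1])
E
python3 -c "
from h import *
rel(); a=snap('wrist','pics/f0.png'); cv2.imwrite('pics/f.png',cv2.resize(a,None,fx=1.4,fy=1.4))"
```

```text
time_s: 1.4
position: [0.558, 0.0402, 0.1672]
eef_rot: [0.823, 0.568, 0.0, 0.0]
wrist_force: [-0.4, 0.1, 0.9]
grip_width: -0.0002
finger_force: 0.0
t 1.4 tip rel paddle fx x,y,z mm [-69.2   0.3  52.2] F [-0.4  0.1  0.9] w -0.0002 [ 0.93512709 -0.35431215]
```

View pics/f.png

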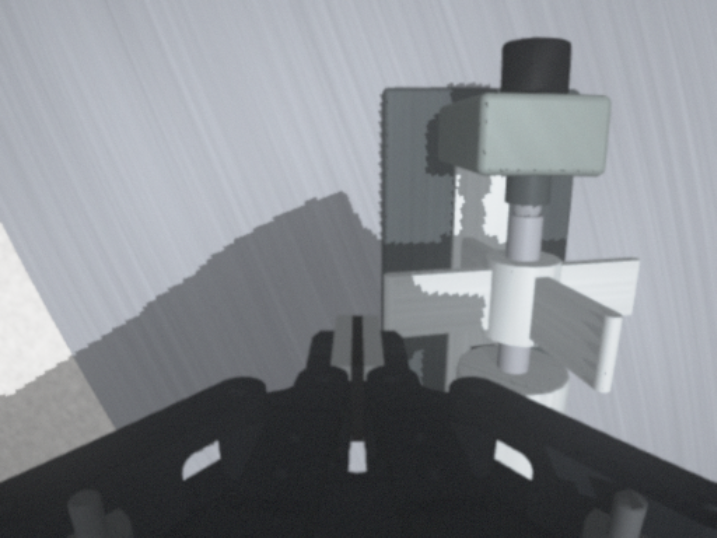

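The fingers are shut beside the paddle, 69 mm to −x with the tips 52 mm above the axis. The top blade leans away at about (605,350). Now the brisk sweep.

```bash
python3 -m crank '[{"delta_pos":[0,0.010,0.003],"delta_rot":[0,0,0],"fingers":-1},{"delta_pos":[0,0.035,0],"delta_rot":[0,0,0],"fingers":-1},{"delta_pos":[0,0.038,0],"delta_rot":[0,0,0],"fingers":-1},{"delta_pos":[0,0.038,0],"delta_rot":[0,0,0],"fingers":-1},{"delta_pos":[0,0.038,0],"delta_rot":[0,0,0],"fingers":-1},{"delta_pos":[0,0.03,-0.02],"delta_rot":[0,0,0],"fingers":-1},{"delta_pos":[0,0,-0.04],"delta_rot":[0,0,0],"fingers":-1},{"delta_pos":[0,-0.02,-0.04],"delta_rot":[0,0,0],"fingers":-1}]'
python3 -c "
from h import *
rel()
for i in range(2):
  a=snap('scene','pics/g%d.png'%i);b=snap('side','pics/h%d.png'%i)
a=cv2.resize(a[155:235,195:285],None,fx=4.4,fy=4.4,interpolation=3);b=cv2.resize(b[150:230,240:330],None,fx=4.4,fy=4.4,interpolation=3)
c=snap('wrist','pics/w0.png');c=cv2.resize(c,(320,240))
o=np.zeros((600,800,3),np.uint8);o[:352,:396]=a;o[:352,400:796]=b;o[354:594,:320]=c
cv2.imwrite('pics/g.png',o)"
```

```text
time_s: 2.45
position: [0.7167, -0.0208, 0.2641]
eef_rot: [0.823, 0.568, -0.0, 0.0]
wrist_force: [0.3, 0.5, -0.2]
grip_width: -0.0001
finger_force: 0.0
t 2.45 tip rel paddle fx x,y,z mm [100.8  -0.6 149.1] F [ 0.3  0.5 -0.2] w -0.0001 [ 0.93474634 -0.35531554]
```

View pics/g.png

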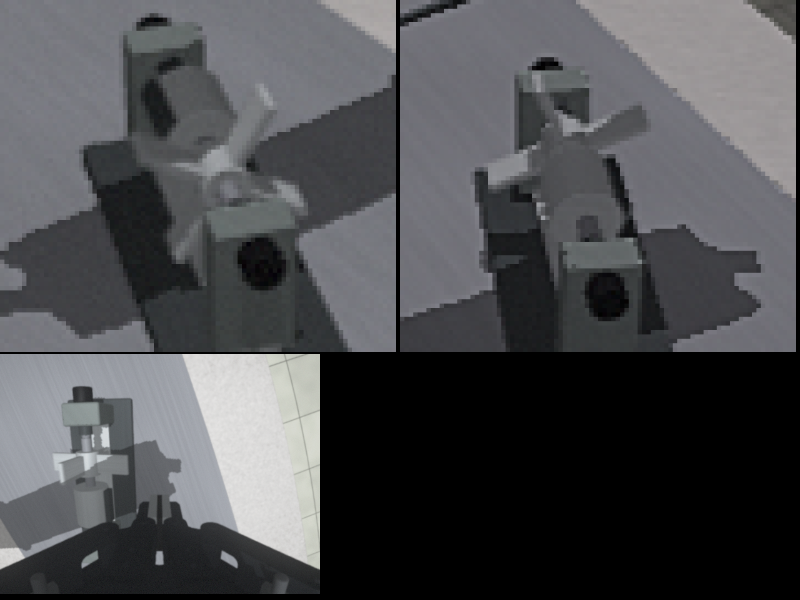

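The rotor spun well. The dark key now shows on the +x side, at about (157,105) in the scene crop, with blade tips at (267,93) and (183,255). I'll work out its angle.

```bash
python3 - <<'E'
from h import *
fx[1]+=.0014
d=[np.abs(cv2.imread(f'pics/{c}0.png').astype(int)-cv2.imread(f'pics/{c}1.png'))[150:235,195:320].mean() for c in 'gh'];print("diff",d)
s=lambda x,y:np.array([195+x/4.4,155+y/4.4]);q=lambda x,y:np.array([240+(x-400)/4.4,150+y/4.4])
for phi in np.arange(1.0,2.3,.1):
    T=[proj("scene",rot(phi+k*np.pi/2,[[0,0,.06]]))[0] for k in range(4)]
    U=[proj("side",rot(phi+k*np.pi/2,[[0,0,.06]]))[0] for k in range(4)]
    e=[min(np.hypot(*(t-o)) for t in T) for o in (s(267,93),s(183,255))]+[min(np.hypot(*(t-o)) for t in U) for o in (q(645,118),q(485,180))]
    k=proj("scene",rot(phi,[[0,-.062,.031]]))[0]-s(157,105)
    print(round(phi,2),np.round(e,1),"key",np.round(k,1))
E
```

```text
diff [np.float64(4.012956862745098), np.float64(2.3233882352941175)]
1.0 [2.1 2.8 2.9 3.2] key [-0.5  0.7]
1.1 [1.4 1.  1.3 1.6] key [-1.   1.6]
1.2 [2.8 1.2 0.4 0.1] key [-1.5  2.5]
1.3 [4.9 3.2 2.  1.5] key [-1.8  3.4]
1.4 [7.1 5.2 3.6 3.1] key [-2.   4.4]
1.5 [9.3 7.3 5.1 4.7] key [-2.1  5.3]
1.6 [11.5  9.4  6.7  6.3] key [-2.1  6.3]
1.7 [13.8 11.5  8.3  7.8] key [-1.9  7.2]
1.8 [15.9 13.6  9.8  9.4] key [-1.7  8.1]
1.9 [14.2 14.5 11.4 11. ] key [-1.4  8.9]
2.0 [12.5 12.9 12.6 12.5] key [-1.   9.7]
2.1 [10.8 11.3 10.9 10.9] key [-0.4 10.5]
2.2 [9.  9.6 9.1 9.3] key [ 0.2 11.1]
```

```bash
python3 -m crank '[{"delta_pos":[0,0.02,0],"delta_rot":[0,0,0],"fingers":-1},{"delta_pos":[0,0,0],"delta_rot":[0,0,0],"fingers":-1},{"delta_pos":[0,0,0],"delta_rot":[0,0,0],"fingers":-1},{"delta_pos":[0,0,0],"delta_rot":[0,0,0],"fingers":-1}]' | head -1
python3 -c "
from h import *
rel()
a=snap('scene','pics/g2.png');b=snap('side','pics/h2.png')
for i in (0,1): print([np.abs(cv2.imread(f'pics/{c}{i}.png').astype(int)-m)[150:235,195:320].mean() for c,m in (('g',a),('h',b))])
fx[1]+=.0014
A=cv2.resize(a[155:235,195:285],None,fx=4.4,fy=4.4,interpolation=3);B=cv2.resize(b[150:230,240:330],None,fx=4.4,fy=4.4,interpolation=3)
draw(A,'scene',1.13,195,155,4.4,key=0);draw(B,'side',1.13,240,150,4.4,key=0)
cv2.imwrite('pics/i.png',np.hstack([A,B]))"
```

```text
time_s: 3.2
t 3.2 tip rel paddle fx x,y,z mm [1.191e+02 1.000e-01 1.479e+02] F [ 0.4 -0.5  0.2] w -0.0 [ 0.93521751 -0.35407303]
[np.float64(4.625003921568627), np.float64(3.838243137254902)]
[np.float64(5.9170823529411765), np.float64(4.011294117647059)]
```

View pics/i.png

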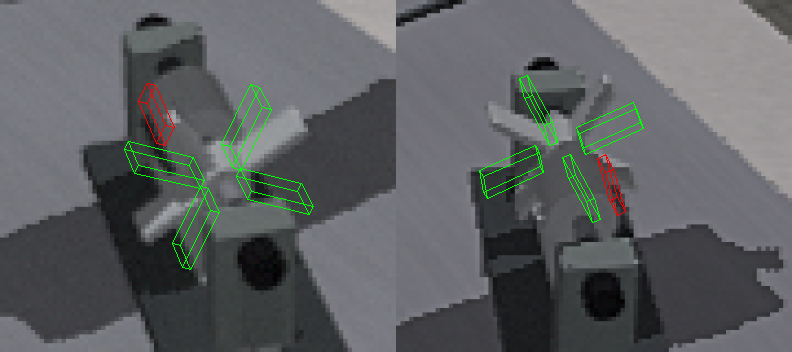

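It was still turning at the first look. The blade tips are now at (303,122) and (145,235) in the scene half, and (493,110) and (608,80) in the side half.

```bash
python3 - <<'E'
from h import *
fx[1]+=.0014
a=snap("scene","pics/g3.png");b=snap("side","pics/h3.png")
print([np.abs(cv2.imread(f'pics/{c}2.png').astype(int)-m)[150:235,195:320].mean() for c,m in (('g',a),('h',b))])
s=lambda x,y:np.array([195+x/4.4,155+y/4.4]);q=lambda x,y:np.array([240+(x-396)/4.4,150+y/4.4])
for phi in np.arange(-.8,.8,.1):
    T=[proj("scene",rot(phi+k*np.pi/2,[[0,0,.06]]))[0] for k in range(4)]
    U=[proj("side",rot(phi+k*np.pi/2,[[0,0,.06]]))[0] for k in range(4)]
    e=[min(np.hypot(*(t-o)) for t in T) for o in (s(303,122),s(145,235))]+[min(np.hypot(*(t-o)) for t in U) for o in (q(493,110),q(608,80))]
    print(round(phi,2),np.round(e,1))
A=cv2.resize(a[165:205,215:265],None,fx=8,fy=8,interpolation=3);B=cv2.resize(b[165:215,265:315],None,fx=8,fy=8,interpolation=3)
A=cv2.convertScaleAbs(A,alpha=1.8);B=cv2.convertScaleAbs(B,alpha=1.8)
o=np.zeros((400,800,3),np.uint8);o[:320,:400]=A;o[:,400:]=B;cv2.imwrite("pics/j.png",o)
E
```

```text
[np.float64(1.6413803921568628), np.float64(0.8415686274509804)]
-0.8 [4.1 3.  2.2 4.7]
-0.7 [6.  4.8 4.1 6.4]
-0.6 [7.9 6.6 6.  8. ]
-0.5 [9.9 8.5 8.  9.7]
-0.4 [11.9 10.4  9.9 11.2]
-0.3 [13.9 12.3 11.8 12.7]
-0.2 [13.3 13.9 13.7 14.2]
-0.1 [11.6 12.2 12.5 12.2]
-0.0 [ 9.8 10.5 11.  10.3]
0.1 [8.1 8.8 9.4 8.3]
0.2 [6.3 7.2 7.9 6.4]
0.3 [4.5 5.4 6.2 4.5]
0.4 [2.8 3.7 4.5 2.7]
0.5 [1.  2.  2.8 1.4]
0.6 [1.  0.6 1.  1.9]
0.7 [2.8 1.7 0.9 3.5]
```

View pics/j.png

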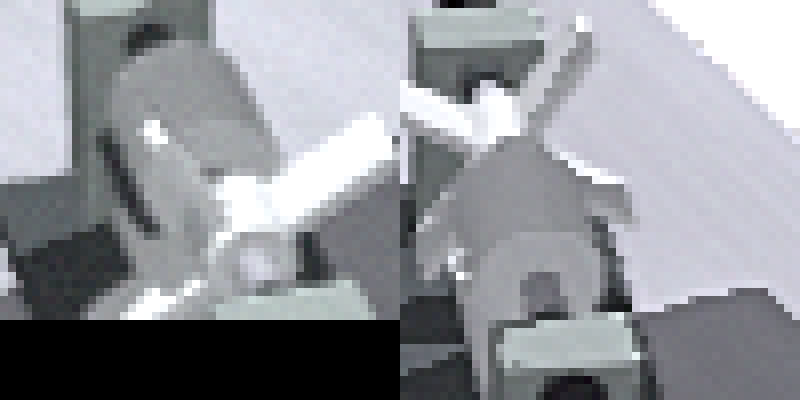

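The key is the dark strip at about (130,185) in the enlarged scene half, so it faces +x and downwards, φ≈2.13 rad, and the rotor is nearly still. I'll push the top blade back slowly toward −x, which brings the key to about +40°.

```bash
python3 -m crank '[{"delta_pos":[0,-0.039,0],"delta_rot":[0,0,0],"fingers":-1},{"delta_pos":[0,0,0.04],"delta_rot":[0,0,0],"fingers":-1},{"delta_pos":[0,0,0.04],"delta_rot":[0,0,0],"fingers":-1},{"delta_pos":[0,0,0.033],"delta_rot":[0,0,0],"fingers":-1},{"delta_pos":[0,-0.017,0],"delta_rot":[0,0,0],"fingers":-1},{"delta_pos":[0,-0.017,0],"delta_rot":[0,0,0],"fingers":-1},{"delta_pos":[0,-0.008,0],"delta_rot":[0,0,0],"fingers":-1},{"delta_pos":[0,-0.008,0],"delta_rot":[0,0,0],"fingers":-1},{"delta_pos":[0,-0.008,0],"delta_rot":[0,0,0],"fingers":-1},{"delta_pos":[0,-0.008,0],"delta_rot":[0,0,0],"fingers":-1}]' |grep -E "time|force"
python3 -c "
from h import *
rel()"
python3 -m crank '[{"delta_pos":[0,-0.008,0],"delta_rot":[0,0,0],"fingers":-1},{"delta_pos":[0,-0.008,0],"delta_rot":[0,0,0],"fingers":-1},{"delta_pos":[0,-0.008,0],"delta_rot":[0,0,0],"fingers":-1},{"delta_pos":[0,-0.008,0],"delta_rot":[0,0,0],"fingers":-1},{"delta_pos":[0,-0.008,0],"delta_rot":[0,0,0],"fingers":-1},{"delta_pos":[0,-0.004,0],"delta_rot":[0,0,0],"fingers":-1},{"delta_pos":[0,0.002,-0.01],"delta_rot":[0,0,0],"fingers":-1},{"delta_pos":[0,0,-0.04],"delta_rot":[0,0,0],"fingers":-1},{"delta_pos":[0,0,-0.04],"delta_rot":[0,0,0],"fingers":-1}]' |grep -E "time|force"
python3 -c "
from h import *
rel()"
```

```text
time_s: 4.65
wrist_force: [-0.3, 0.6, -0.1]
finger_force: 0.0
t 4.65 tip rel paddle fx x,y,z mm [14.1  0.1 35.3] F [-0.3  0.6 -0.1] w -0.0002 [ 0.93514775 -0.35425793]
time_s: 5.78
wrist_force: [0.8, 0.2, 0.0]
finger_force: 0.0
t 5.78 tip rel paddle fx x,y,z mm [-2.720e+01 -1.000e-01  1.269e+02] F [0.8 0.2 0. ] w -0.0 [ 0.93503653 -0.35455138]
```

```bash
python3 -m crank '[{"delta_pos":[0,0.04,0],"delta_rot":[0,0,0],"fingers":-1},{"delta_pos":[0,0.045,0],"delta_rot":[0,0,0],"fingers":-1},{"delta_pos":[0,0.03,0],"delta_rot":[0,0,0],"fingers":-1},{"delta_pos":[0,0,0],"delta_rot":[0,0,0],"fingers":-1},{"delta_pos":[0,0,0],"delta_rot":[0,0,0],"fingers":-1}]' |grep time
cat >> h.py <<'E'
def score(tag,phis,cams=("scene","side","wrist")):
    fx[1]=np.load("fx.npy")[1]+.0014
    tot=0
    for n in cams:
        im=snap(n,f"pics/{tag}_{n}.png"); g=cv2.GaussianBlur(cv2.cvtColor(im,cv2.COLOR_BGR2GRAY),(0,0),.8).astype(np.float32)
        gx,gy=cv2.Sobel(g,5,1,0),cv2.Sobel(g,5,0,1); sc=[]
        P,E=BL[0]; t=np.linspace(0,1,25)[:,None]
        for phi in phis:
            v=[]
            for k in range(4):
                Q=P
                if R.from_euler('y',phi+k*np.pi/2).apply([0,0,1])[2]<-.5: continue
                for i,j in E:
                    L=proj(n,rot(phi+k*np.pi/2,Q[i]*(1-t)+Q[j]*t)).astype(np.float32)
                    d=L[-1]-L[0]; l=np.hypot(*d)
                    if l<3: continue
                    nx,ny=-d[1]/l,d[0]/l
                    s=cv2.remap(gx*nx+gy*ny,L[:,:1],L[:,1:],1); v.append(min(abs(s.mean()),120)*l)
            sc.append(sum(v)/100)
        sc=np.array(sc); sc/=sc.mean(); print(n,"best",np.round(np.degrees(phis[np.argsort(-sc)[:4]]),1),np.round(np.sort(sc)[::-1][:4],2)); tot=tot+sc
    print("all best deg (mod 90)",np.round(np.degrees(phis[np.argsort(-tot)[:5]]),1))
def keydark(tag,phis_deg,n="scene"):
    g=cv2.cvtColor(cv2.imread(f"pics/{tag}_{n}.png"),cv2.COLOR_BGR2GRAY)
    for a in phis_deg:
        L=proj(n,rot(np.radians(a),[[x,y,.031] for x in(-.004,0,.004) for y in np.linspace(-.08,-.044,8)])).astype(np.float32)
        print(n,"key at",a,"mean grey",cv2.remap(g,L[:,:1],L[:,1:],1).mean().round(1))
E
python3 -c "
from h import *
rel()
score('k',np.radians(np.arange(-45,45,1.)))
for n in ('scene','side','wrist'): keydark('k',range(-60,91,10),n)"
```

```text
time_s: 6.4
t 6.4 tip rel paddle fx x,y,z mm [ 87.2   0.  125.5] F [ 0.4 -0.2 -0.1] w -0.0004 [ 0.93513837 -0.35428253]
scene best [30. 29. 28. 27.] [1.53 1.49 1.46 1.43]
side best [24. 25. 26. 27.] [1.29 1.29 1.29 1.28]
wrist best [30. 39. 38. 43.] [2.05 1.98 1.95 1.9 ]
all best deg (mod 90) [30. 29. 28. 27. 43.]
scene key at -60 mean grey 121.0
scene key at -50 mean grey 122.1
scene key at -40 mean grey 117.7
scene key at -30 mean grey 101.0
scene key at -20 mean grey 85.0
scene key at -10 mean grey 82.7
scene key at 0 mean grey 85.5
scene key at 10 mean grey 82.0
scene key at 20 mean grey 57.0
scene key at 30 mean grey 33.8
scene key at 40 mean grey 46.0
scene key at 50 mean grey 69.4
scene key at 60 mean grey 79.0
scene key at 70 mean grey 71.5
scene key at 80 mean grey 65.1
scene key at 90 mean grey 63.0
side key at -60 mean grey 81.2
side key at -50 mean grey 76.1
side key at -40 mean grey 78.9
side key at -30 mean grey 81.5
side key at -20 mean grey 82.8
side key at -10 mean grey 83.4
side key at 0 mean grey 83.8
side key at 10 mean grey 66.0
side key at 20 mean grey 39.0
side key at 30 mean grey 25.1
side key at 40 mean grey 27.3
side key at 50 mean grey 40.0
side key at 60 mean grey 59.3
side key at 70 mean grey 69.0
side key at 80 mean grey 66.1
side key at 90 mean grey 53.8
wrist key at -60 mean grey 101.6
wrist key at -50 mean grey 101.5
wrist key at -40 mean grey 104.4
wrist key at -30 mean grey 109.8
wrist key at -20 mean grey 113.0
wrist key at -10 mean grey 109.2
wrist key at 0 mean grey 103.4
wrist key at 10 mean grey 86.0
wrist key at 20 mean grey 65.3
wrist key at 30 mean grey 50.4
wrist key at 40 mean grey 60.4
wrist key at 50 mean grey 74.8
wrist key at 60 mean grey 96.1
wrist key at 70 mean grey 113.1
wrist key at 80 mean grey 106.1
wrist key at 90 mean grey 73.8
```

Fitting all three cameras puts the key at about +30°, and its dark patch agrees. I'll push the key blade slowly toward vertical and stop short.

```bash
python3 -m crank '[{"delta_pos":[0,0,0.04],"delta_rot":[0,0,0],"fingers":-1},{"delta_pos":[0,0,0.043],"delta_rot":[0,0,0],"fingers":-1},{"delta_pos":[0,-0.02,0],"delta_rot":[0,0,0],"fingers":-1},{"delta_pos":[0,-0.016,0],"delta_rot":[0,0,0],"fingers":-1},{"delta_pos":[0,-0.006,0],"delta_rot":[0,0,0],"fingers":-1},{"delta_pos":[0,-0.006,0],"delta_rot":[0,0,0],"fingers":-1},{"delta_pos":[0,-0.006,0],"delta_rot":[0,0,0],"fingers":-1},{"delta_pos":[0,-0.005,0],"delta_rot":[0,0,0],"fingers":-1},{"delta_pos":[0,-0.004,0],"delta_rot":[0,0,0],"fingers":-1},{"delta_pos":[0,-0.003,0],"delta_rot":[0,0,0],"fingers":-1}]' |grep time
python3 -c "
from h import *
rel()"
python3 -m crank '[{"delta_pos":[0,-0.001,0],"delta_rot":[0,0,0],"fingers":-1},{"delta_pos":[0,0,0],"delta_rot":[0,0,0],"fingers":-1},{"delta_pos":[0,0.02,0],"delta_rot":[0,0,0],"fingers":-1},{"delta_pos":[0,0.04,0],"delta_rot":[0,0,0],"fingers":-1},{"delta_pos":[0,0,-0.04],"delta_rot":[0,0,0],"fingers":-1},{"delta_pos":[0,0,-0.04],"delta_rot":[0,0,0],"fingers":-1},{"delta_pos":[0,0,0],"delta_rot":[0,0,0],"fingers":-1}]' |grep time
python3 -c "
from h import *
rel()
score('l',np.radians(np.arange(-30,40,1.)))
for n in ('scene','side','wrist'): keydark('l',range(-25,36,5),n)"
```

```text
time_s: 7.8
t 7.8 tip rel paddle fx x,y,z mm [21.   0.2 42.4] F [0.3 0.2 0. ] w 0.0 [ 0.93528497 -0.35389534]
time_s: 8.68
t 8.68 tip rel paddle fx x,y,z mm [ 82.    0.4 125.5] F [ 0.   1.2 -1.1] w -0.0001 [ 0.93503355 -0.35453139]
scene best [-7. -6. -8. -5.] [1.6  1.6  1.57 1.56]
side best [-12. -11. -13. -14.] [1.49 1.48 1.47 1.46]
wrist best [-16. -15. -17. -14.] [2.02 1.97 1.89 1.8 ]
all best deg (mod 90) [-16. -15. -14. -17. -12.]
scene key at -25 mean grey 62.0
scene key at -20 mean grey 45.8
scene key at -15 mean grey 33.4
scene key at -10 mean grey 26.8
scene key at -5 mean grey 29.9
scene key at 0 mean grey 40.8
scene key at 5 mean grey 54.4
scene key at 10 mean grey 67.8
scene key at 15 mean grey 80.7
scene key at 20 mean grey 85.8
scene key at 25 mean grey 86.0
scene key at 30 mean grey 85.7
scene key at 35 mean grey 85.1
side key at -25 mean grey 56.3
side key at -20 mean grey 44.1
side key at -15 mean grey 31.7
side key at -10 mean grey 28.7
side key at -5 mean grey 39.8
side key at 0 mean grey 51.9
side key at 5 mean grey 64.4
side key at 10 mean grey 77.2
side key at 15 mean grey 80.9
side key at 20 mean grey 80.0
side key at 25 mean grey 79.3
side key at 30 mean grey 78.2
side key at 35 mean grey 74.8
wrist key at -25 mean grey 62.6
wrist key at -20 mean grey 53.5
wrist key at -15 mean grey 52.2
wrist key at -10 mean grey 50.2
wrist key at -5 mean grey 56.8
wrist key at 0 mean grey 62.8
wrist key at 5 mean grey 74.0
wrist key at 10 mean grey 81.4
wrist key at 15 mean grey 84.5
wrist key at 20 mean grey 82.5
wrist key at 25 mean grey 81.8
wrist key at 30 mean grey 82.9
wrist key at 35 mean grey 83.8
```

It ran on a little past, to about −10°. I'll come back from the −x side, very slowly.

```bash
python3 -m crank '[{"delta_pos":[0,-0.05,0],"delta_rot":[0,0,0],"fingers":-1},{"delta_pos":[0,-0.05,0],"delta_rot":[0,0,0],"fingers":-1},{"delta_pos":[0,-0.042,0],"delta_rot":[0,0,0],"fingers":-1},{"delta_pos":[0,0,0.04],"delta_rot":[0,0,0],"fingers":-1},{"delta_pos":[0,0,0.04],"delta_rot":[0,0,0],"fingers":-1},{"delta_pos":[0,0,0],"delta_rot":[0,0,0],"fingers":-1},{"delta_pos":[0,0.015,0],"delta_rot":[0,0,0],"fingers":-1},{"delta_pos":[0,0.012,0],"delta_rot":[0,0,0],"fingers":-1},{"delta_pos":[0,0.002,0],"delta_rot":[0,0,0],"fingers":-1},{"delta_pos":[0,0.002,0],"delta_rot":[0,0,0],"fingers":-1}]' |grep time
python3 -m crank '[{"delta_pos":[0,0.0015,0],"delta_rot":[0,0,0],"fingers":-1},{"delta_pos":[0,0.0015,0],"delta_rot":[0,0,0],"fingers":-1},{"delta_pos":[0,0.0015,0],"delta_rot":[0,0,0],"fingers":-1},{"delta_pos":[0,0.0015,0],"delta_rot":[0,0,0],"fingers":-1},{"delta_pos":[0,0.001,0],"delta_rot":[0,0,0],"fingers":-1},{"delta_pos":[0,0.001,0],"delta_rot":[0,0,0],"fingers":-1},{"delta_pos":[0,0,0],"delta_rot":[0,0,0],"fingers":-1}]' |grep time
cat >> h.py <<'E'
def keyfit(tag):
    # symmetric-fit: centre of dark key band, per camera
    for n in("scene","side","wrist"):
        g=cv2.cvtColor(cv2.imread(f"pics/{tag}_{n}.png"),cv2.COLOR_BGR2GRAY); A=np.arange(-35,36,1.); v=[]
        for a in A:
            L=proj(n,rot(np.radians(a),[[0,y,.031] for y in np.linspace(-.082,-.042,15)])).astype(np.float32)
            v.append(cv2.remap(g,L[:,:1],L[:,1:],1).mean())
        v=np.array(v); th=(v.min()+np.median(v))/2; m=A[v<th]; print(n,"dark band deg",m.min(),m.max(),"mid",(m.min()+m.max())/2)
E
python3 -c "
from h import *
keyfit('l')
rel()
score('m',np.radians(np.arange(-30,30,1.)),("'"scene","side","wrist"'"));keyfit('m')"
```

```text
time_s: 10.07
time_s: 10.95
scene dark band deg -24.0 3.0 mid -10.5
side dark band deg -24.0 -1.0 mid -12.5
wrist dark band deg -21.0 10.0 mid -5.5
t 10.95 tip rel paddle fx x,y,z mm [-22.5   0.1  42.3] F [0.1 0.3 1. ] w -0.0001 [ 0.93515803 -0.3542308 ]
scene best [-12. -13. -11. -10.] [1.57 1.55 1.54 1.47]
side best [  0.  -1. -11.  -4.] [1.37 1.36 1.34 1.34]
wrist best [ -6.  -5.  -7. -10.] [1.96 1.93 1.87 1.8 ]
all best deg (mod 90) [-11. -10. -12.  -9.  -6.]
scene dark band deg -16.0 11.0 mid -2.5
side dark band deg -17.0 8.0 mid -4.5
wrist dark band deg -31.0 21.0 mid -5.0
```

```bash
python3 -m crank '[{"delta_pos":[0,0.001,0],"delta_rot":[0,0,0],"fingers":-1},{"delta_pos":[0,0.001,0],"delta_rot":[0,0,0],"fingers":-1},{"delta_pos":[0,0,0],"delta_rot":[0,0,0],"fingers":-1},{"delta_pos":[0,-0.01,0],"delta_rot":[0,0,0],"fingers":-1},{"delta_pos":[0,-0.03,0],"delta_rot":[0,0,0],"fingers":-1},{"delta_pos":[0,-0.04,-0.04],"delta_rot":[0,0,0],"fingers":-1},{"delta_pos":[0,0,-0.04],"delta_rot":[0,0,0],"fingers":-1},{"delta_pos":[0,0,0],"delta_rot":[0,0,0],"fingers":-1},{"delta_pos":[0,0,0],"delta_rot":[0,0,0],"fingers":-1}]' |grep time
python3 -c "
from h import *
rel()
score('n',np.radians(np.arange(-30,30,1.)));keyfit('n')
o=np.zeros((560,800,3),np.uint8)
for i,(n,u,v,w,h) in enumerate((('scene',200,150,80,55),('side',245,155,80,55),('wrist',0,0,0,0))):
  im=cv2.imread(f'pics/n_{n}.png')
  if n=='wrist':
    c=proj(n,rot(0,[[0,-.02,0]]))[0].astype(int);u,v,w,h=max(0,min(c[0]-100,312)),max(0,min(c[1]-69,246)),200,138
  f=400/w;m=cv2.resize(im[v:v+h,u:u+w],None,fx=f,fy=f,interpolation=3)
  if i: draw(m,n,0,u,v,f,key=0)
  y,x=280*(i//2),400*(i%2);m=m[:279];o[y:y+m.shape[0],x:x+m.shape[1]]=m
  if n=='wrist':
    m=cv2.resize(im[v:v+h,u:u+w],None,fx=f,fy=f,interpolation=3);o[280:280+m.shape[0],400:]=m
cv2.imwrite('pics/z.png',o)"
```

```text
time_s: 12.22
t 12.22 tip rel paddle fx x,y,z mm [-1.01e+02  1.00e-01  1.22e+02] F [-0.1  0.8  0.1] w -0.0001 [ 0.9352433  -0.35400558]
scene best [13. 12. 11. 14.] [1.25 1.25 1.25 1.25]
side best [7. 8. 9. 6.] [1.27 1.26 1.24 1.24]
wrist best [-3. -4. -2. -5.] [1.72 1.72 1.63 1.58]
all best deg (mod 90) [-4. -3.  5.  6.  2.]
scene dark band deg -13.0 12.0 mid -0.5
side dark band deg -16.0 10.0 mid -3.0
wrist dark band deg -17.0 10.0 mid -3.5
```

View pics/z.png

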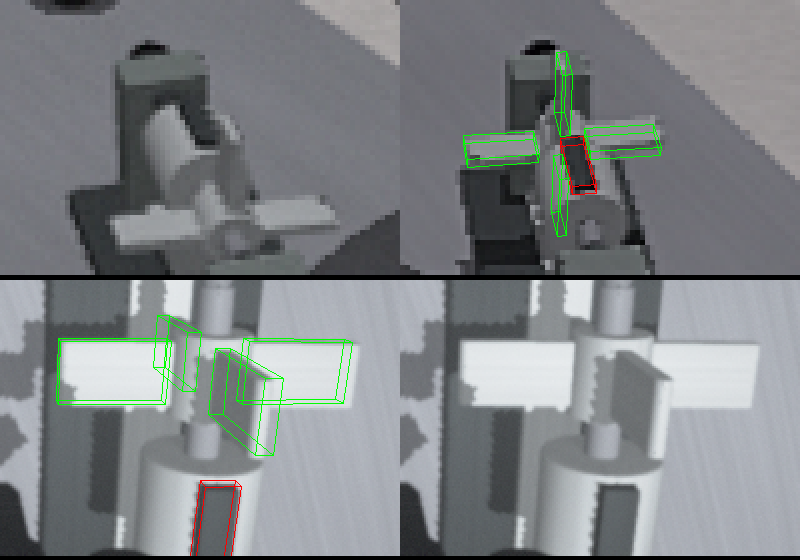

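The last picture shows the key nearly on top, with the up blade's tip at (664,377)–(657,459) in the wrist crop, leaning slightly to −x of the model. I'll fit the angle from those wrist-view corners.

```bash
python3 - <<'E'
from h import *
from scipy.optimize import least_squares
fx[1]+=.0014
c=proj("wrist",rot(0,[[0,-.02,0]]))[0].astype(int);u,v=max(0,min(c[0]-100,312)),max(0,min(c[1]-69,246))
o=lambda x,y:[u+(x-400)/2,v+(y-280)/2]
O=np.array([o(461,341),o(461,405),o(759,343),o(754,407),o(664,377),o(657,459)])
Q=[[-.06,.013,.003],[-.06,-.013,.003],[.06,.013,.003],[.06,-.013,.003],[0,.013,.06],[0,-.013,.06]]
for nm,m in(("xy",[1,1,0]),("xyz",[1,1,1])):
    g=lambda p:(proj("wrist",rot(p[0],Q)+p[1:]*np.array(m))-O).ravel()
    s=least_squares(g,[0,0,0,0],x_scale=[.1,.01,.01,.01],diff_step=1e-4);print(nm,np.degrees(s.x[0]),s.x[1:],np.round(s.fun,1))
    fy=fx.copy()
    # key edges in the wrist view with this shift: outer face at y=-.037
    for a in(-6,-4,-2,0,2): print(a,((proj("wrist",rot(np.radians(a),[[-.007,-.037,.031],[.007,-.037,.031]])+s.x[1:]*m)-[u,v])*2+[400,280]).round().tolist())
E
```

```text
xy -4.0645675327315 [ 0.00117581 -0.00078282  0.        ] [ 0.7 -0.5 -0.6 -1.3  0.7  1.3 -1.5  0.3  0.9  1.3 -0.5 -1.4]
-6 [[600.0, 487.0], [637.0, 488.0]]
-4 [[603.0, 487.0], [640.0, 488.0]]
-2 [[606.0, 488.0], [642.0, 488.0]]
0 [[609.0, 488.0], [645.0, 487.0]]
2 [[612.0, 488.0], [647.0, 487.0]]
xyz -4.030243726286345 [ 0.00076286 -0.00022348  0.00134824] [ 0.3 -0.6 -1.  -1.2  1.   1.2 -1.2  0.3  1.   1.3 -0.4 -1.1]
-6 [[600.0, 487.0], [637.0, 489.0]]
-4 [[603.0, 488.0], [640.0, 488.0]]
-2 [[606.0, 488.0], [642.0, 488.0]]
0 [[609.0, 488.0], [645.0, 488.0]]
2 [[612.0, 489.0], [647.0, 488.0]]
```

Wrist fit gives −4°, which agrees with the finger geometry. One more slow push, ending with the tool centre at x ≈ −17.2 mm.

```bash
python3 -m crank '[{"delta_pos":[0,0.03,0],"delta_rot":[0,0,0],"fingers":-1},{"delta_pos":[0,0,0.04],"delta_rot":[0,0,0],"fingers":-1},{"delta_pos":[0,0,0.04],"delta_rot":[0,0,0],"fingers":-1},{"delta_pos":[0,0.03,0],"delta_rot":[0,0,0],"fingers":-1},{"delta_pos":[0,0.013,0],"delta_rot":[0,0,0],"fingers":-1},{"delta_pos":[0,0.003,0],"delta_rot":[0,0,0],"fingers":-1},{"delta_pos":[0,0.001,0],"delta_rot":[0,0,0],"fingers":-1},{"delta_pos":[0,0.001,0],"delta_rot":[0,0,0],"fingers":-1},{"delta_pos":[0,0.001,0],"delta_rot":[0,0,0],"fingers":-1},{"delta_pos":[0,0,0],"delta_rot":[0,0,0],"fingers":-1}]' |grep time
python3 -c "
from h import *
rel()"
```

```text
time_s: 13.62
t 13.62 tip rel paddle fx x,y,z mm [-21.6   0.2  42.5] F [-0.2 -1.2 -0.7] w -0.0004 [ 0.93522261 -0.35406025]
```

```bash
python3 -m crank '[{"delta_pos":[0,0.001,0],"delta_rot":[0,0,0],"fingers":-1},{"delta_pos":[0,0.001,0],"delta_rot":[0,0,0],"fingers":-1},{"delta_pos":[0,0.001,0],"delta_rot":[0,0,0],"fingers":-1},{"delta_pos":[0,0.001,0],"delta_rot":[0,0,0],"fingers":-1},{"delta_pos":[0,0.0005,0],"delta_rot":[0,0,0],"fingers":-1},{"delta_pos":[0,0,0],"delta_rot":[0,0,0],"fingers":-1}]' |grep time
python3 -c "
from h import *
rel()"
python3 -m crank '[{"delta_pos":[0,-0.01,0],"delta_rot":[0,0,0],"fingers":-1},{"delta_pos":[0,-0.034,0],"delta_rot":[0,0,0],"fingers":-1},{"delta_pos":[0,-0.04,-0.04],"delta_rot":[0,0,0],"fingers":-1},{"delta_pos":[0,0,-0.04],"delta_rot":[0,0,0],"fingers":-1},{"delta_pos":[0,0,0],"delta_rot":[0,0,0],"fingers":-1},{"delta_pos":[0,0,0],"delta_rot":[0,0,0],"fingers":-1}]' |grep time
python3 -c "
from h import *
rel()
score('p',np.radians(np.arange(-30,30,1.)));keyfit('p')
# shift of key band / blade tip between n and p in wrist view
fx[:]=fx
for t in 'np':
  g=cv2.cvtColor(cv2.imread(f'pics/{t}_wrist.png'),cv2.COLOR_BGR2GRAY).astype(float)
  c=proj('wrist',rot(0,[[0,-.045,.031]]))[0]; r=g[int(c[1])-2:int(c[1])+3,int(c[0])-22:int(c[0])+22].mean(0); d=np.diff(r); print(t,'key edges px rel to model phi=0 centre:',d.argmin()+.5-22,d.argmax()+.5-22)
"
```

```text
time_s: 14.38
t 14.38 tip rel paddle fx x,y,z mm [-17.    0.1  42.3] F [-0.8  0.2  0.2] w 0.0001 [ 0.93515406 -0.35424126]
time_s: 15.12
t 15.12 tip rel paddle fx x,y,z mm [-1.015e+02  1.000e-01  1.220e+02] F [ 0.3 -0.1  0.1] w -0.0 [ 0.9352335  -0.35403148]
scene best [15. 14. 16. 13.] [1.26 1.26 1.25 1.24]
side best [11. 12. 10. 13.] [1.29 1.28 1.26 1.25]
wrist best [ 0. -1.  1.  2.] [1.72 1.68 1.64 1.58]
all best deg (mod 90) [ 0. -1.  6. 11.  2.]
scene dark band deg -10.0 15.0 mid 2.5
side dark band deg -13.0 14.0 mid 0.5
wrist dark band deg -14.0 14.0 mid 0.0
n key edges px rel to model phi=0 centre: -12.5 7.5
p key edges px rel to model phi=0 centre: -11.5 10.5
```

```bash
python3 -c "
from h import *
print(manip.sign_off())"
```

```text
the job is handed in; nothing more can be done
None
```

The rotor was pushed briskly and ran on freely, then turned back by its blades and left at rest with the key straight up to within about 2° by my camera fits; the arm is clear, I did not go near the other items, and the job is handed in at about 15 s.

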